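# Tip the clay offcuts into the reclaim basin

### The arm

A 6-joint arm with a two-finger parallel gripper is mounted at the origin on the work surface. World frame = base frame: x ahead of the robot, y to its left, z up, the work surface at z = 0. Lengths are in m, angles in rad, forces in N, time in s.
With the tool pointing down it reaches from about 0.4 to 0.825 m from the base axis. Payload 7 kg.
Tool frame: the origin (TCP) lies midway between the tips of the shut fingers; the grasp point (between the pads) lies 19 mm behind it; z points along the fingers, y is the line along which they close (so a half turn about z gives the same grasp; the last joint's range is limited). The gripper opens to 85 mm and grips with 20 to 120 N. Pads are 22 mm wide; open, the fingers measure 114 mm over their backs; the gripper's body (76 mm by 85 mm) begins 54 mm behind the grasp point. The pads swing forward as they close: fully open they stand 13 mm farther back than shut.
Start: joints at [1.5, 0.359, 0.012, 0, -1.224, -0.288], TCP at [0.237, 0.632, 0.231] pointing down, gripper open.
Joint ranges: [-3.07, 3.07], [-1.43, 2.12], [-1.02, 1.25], [-3.03, 1.67], [-3.05, -0], [-3.03, 3.03]. Speed limits (rad/s): [2.39, 2.39, 3.01, 3.14, 3.14, 3.14].

### API

Orientations are given as a rotation vector (axis times angle).
In Python, from station import get_state, get_image, get_calibration, close_job gives the robot as it stands.
- The arm moves only by the shell command python3 -m handwheel 'ROWS'. ROWS is JSON, a list of rows, each a list of 7 numbers: the closure, from -1 (fully open) to 1 (shut), then the shift along the tool's x, y, z in units of 0.04 m (1.0 is 0.04 m), then the turn, a rotation vector about the tool's x, y, z in units of 0.08 rad (1.0 is 0.08 rad). A call has 1 to 20 rows; each row shifts and turns the commanded pose from where the row before left it, along the tool's axes as they then stand; what a row does not reach is not made up. A row lasts 1/10 s, in which the tool goes at most 50 mm and 8.59 degrees, less where a joint would pass 70% of its speed; a pose out of reach is approached as far as the arm can. A call with a number of a shift or a turn outside -1 to 1 is refused whole. A call with a gripper value outside its range is refused whole. The fingers move at their own pace and stop on an object; the grip force is fixed at half the most. Time passes only in rows, so rows that do not move let the fingers close. It gives the time, the measured TCP pose, the force, the opening and the grip force at its end, in the units of the state.
- get_state(): the state, without advancing time (a new reading comes with each control period).
- get_image(name): name is "side" or "top" or "wrist"; returns (picture, depth): 384x512x3 uint8, red, green, blue; 384x512 float32, m along the optical axis (not along the pixel's ray), 0 where there is no reading.
- get_calibration(name): a dict with "fx", "fy", "cx", "cy" (pixels), "R" (3x3) and "t" (3): a world point X has camera coordinates R X + t. Camera axes: x right, y down, z forward; pixel columns grow to the right and rows downward; lengths in m; the calibration is good to about 2 mm. A picture is of the moment at which its call begins: read the wrist's pose just before it. get_calibration takes no time and is no camera call; for the wrist camera it gives the pose at the moment of the call.
- close_job(): hands the job in; it is judged then, once.
The state is a dict: "t": time; "joint_pos": joint angles; "joint_velocities": joint speeds; "joint_torque": joint torques, N m; "position": TCP position; "ee_rot": TCP orientation; "ft_force": force on the tool from outside, world axes, zero at the start; "wrist_torque": the same for the moment, N m; "grip_width": finger opening in m; "grasp_force": force on a finger pad.
Only numpy, scipy, OpenCV 4.12 (cv2) and the standard library are available. Lean on these libraries where they do the work, as an engineer would, in place of code of your own. Each camera call takes 0.05 s, during which the arm holds its last target. There are 200 camera calls.

### The job

Pick up the steel scrap pan by its wooden handle with both dry clay offcuts lying in it, and tip them out over its open edge into the blue reclaim basin, not the white one. Then stand the empty pan flat on the table again and let go of it.

Things in the scene. Friction and masses are not known exactly. Their poses are not given: they have to be found in the camera images.
- pan_grip (a point): Centre of the pan's wooden handle: a bar along y, 160 mm long, 22 mm thick in x, 26 mm tall, bridging the pan 82 mm above its underside. Axes: the pan's, z up. Loose steel pan, 170 (x) x 150 mm, 0.35 kg, 32 mm lips; open edge 100 mm towards +x and 82 mm down from here, back lip 70 mm towards -x. Smooth floor: clay slides when it leans 15 to 23 degrees; a 40 degree lean empties it.
- puck_mid (a point): A dry clay offcut, reddish brown, a round lump 42 mm across and 24 mm tall, 45 g, lying loose in the pan to the pan's -y side. The point is its centre, 12 mm above its underside.
- wedge_mid (a point): A dry clay offcut, reddish brown, a block 34 x 26 mm and about 29 mm tall, 45 g, lying loose in the pan to the pan's +y side. The point is near its centre, 12 mm above its underside.
- basin_mouth (a point): Centre of the mouth of the empty blue basin, at rim height, z up. It stands fixed on the left or right of the table: round, 230 mm across at the rim, 200 mm at the foot, 85 mm high, 5 mm thick. A white one of the same size stands opposite; a small brown pot (66 mm high) stands beyond the pan, a flat wooden knife and disc lie nearer the robot.
Things that resemble listed ones, but are neither listed nor needed, are in the scene too. What is shaped like the part that bears puck_mid but pink or purple is not meant.

How it is judged:
On the way, in this order (a step that is already met when the one before it is completed fails the run):
1. the pan is lifted clear of the table with both offcuts in it (height (world z) of pan_grip above 0.11 m and x of puck_mid in the frame of pan_grip between -0.075 and 0.105 m and x of wedge_mid in the frame of pan_grip between -0.075 and 0.105 m and distance between each of puck_mid, wedge_mid and pan_grip below 0.14 m), for 0.1 s.
2. the raised pan leans with its open edge down and both offcuts are low in the blue basin (angle between pan_grip's own x axis and vertical above 1.77 rad and height (world z) of pan_grip above 0.11 m and horizontal distance between each of puck_mid, wedge_mid and basin_mouth below 0.11 m and height (world z) of each of puck_mid, wedge_mid below 0.065 m), for 0.05 s.
At the end, for the whole second after the job is handed in: Both offcuts lie inside the blue basin (centres within 110 mm of its axis and below 75 mm height), and the pan stands on the table, upright within about 8 degrees (handle centre 70 to 95 mm above the table), released (horizontal distance between each of puck_mid, wedge_mid and basin_mouth below 0.11 m and height (world z) of each of puck_mid, wedge_mid below 0.075 m and angle between pan_grip's own z axis and vertical below 0.15 rad and height (world z) of pan_grip between 0.07 and 0.095 m); the robot touches nothing.
It also fails if it takes over 51 s, if anything falls off the work surface, if the arm or the gripper's body presses on something with over 40 N, if the wrist force passes 120 N, or if a joint passes its speed limit or range.

## Working session

There is one attempt and no reset: what is moved stays moved. The work goes in short steps, Python scripts to look and compute and a shell command to move; the robot and the scene stay as the last step left them, time stands still between calls to the robot, and variables do not carry over. Pictures are saved under pics/ and viewed, at most 10 in all, crops included, and the job is handed in when it is done.

```bash
mkdir -p pics; ls
cat > h.py <<'E'
import numpy as np, cv2
from station import *
from scipy.spatial.transform import Rotation as R
def cloud(n):
    im,d=get_image(n); c=get_calibration(n)
    v,u=np.mgrid[:384,:512]
    P=np.stack([(u-c["cx"])/c["fx"]*d,(v-c["cy"])/c["fy"]*d,d],-1)
    W=(P-np.array(c["t"]))@np.array(c["R"]); W[d==0]=np.nan
    return im,W
E
python3 - <<'E'
from h import *
ims=[]
for n in("top","side"):
    im,W=cloud(n); np.savez(f"pics/{n}0.npz",im=im,W=W); cv2.imwrite(f"pics/{n}0.png",im[...,::-1])
s=get_state();print(s["t"],s["position"],s["ee_rot"],s["grip_width"])
E
```

```text
pics
0.1 [0.23689997 0.63159624 0.23047189] [ 3.08968533e+00 -5.60480970e-01 -2.21104334e-04] 0.08535427854034891
```

View pics/top0.png

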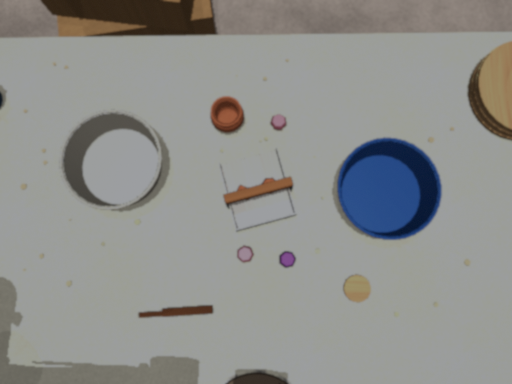

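View pics/side0.png

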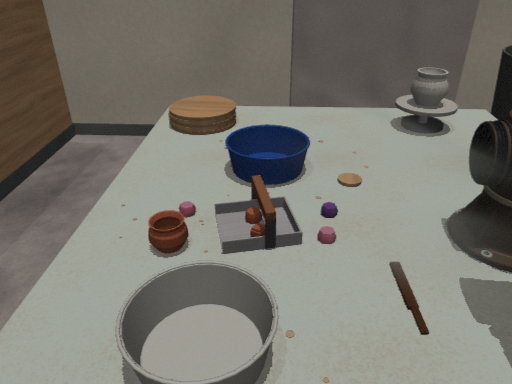

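The top view shows the robot at the bottom (world +x up). The pan is at about (258,192) with its handle at (225,199)–(292,184), and offcuts peep out at (240,188) and (268,183). The blue basin is on the right at (388,188), the white one on the left at (113,160), and the pot at (227,113).

Lookalikes: pink lumps at (279,121) and (245,254) and a purple one at (287,259). None of these lie in the pan, so the two reddish-brown ones inside it are the targets. The side view shows those two at about (253,214) and (258,230).

Run:
```python
from h import *
T=np.load("pics/top0.npz");S=np.load("pics/side0.npz")
for nm,Z in(("top",T),("side",S)):
    im=Z["im"].astype(int);W=Z["W"];h=cv2.cvtColor(Z["im"],cv2.COLOR_RGB2HSV)
    # blue rim
    m=(h[...,0]>105)&(h[...,0]<128)&(h[...,1]>150)&(W[...,2]>0.078)&(W[...,2]<.1)
    p=W[m]; A=np.c_[2*p[:,:2],np.ones(len(p))];s=np.linalg.lstsq(A,(p[:,:2]**2).sum(1),rcond=None)[0]
    print(nm,"basin",s[:2],np.sqrt(s[2]+s[0]**2+s[1]**2),np.nanmax(p[:,2]),len(p))
    brown=((h[...,0]<12)|(h[...,0]>172))&(h[...,1]>110)
    near=brown&(abs(W[...,1])<.2)&(W[...,0]>.35)&(W[...,0]<.7)
    hd=W[near&(W[...,2]>.075)&(W[...,2]<.12)]
    r=cv2.minAreaRect((hd[:,:2]*1000).astype(np.float32)); print("handle",r,hd.mean(0),np.percentile(hd[:,2],[5,50,98]))
    lo=near&(W[...,2]<.06)&(W[...,2]>.0)
    n,l,st,c=cv2.connectedComponentsWithStats(lo.astype(np.uint8))
    for i in range(1,n):
        if st[i,4]>15: print(" low",c[i].round(),st[i,4],np.nanmean(W[l==i],0).round(3),np.nanmax(W[l==i][:,2]).round(3))
Wt=T["W"]
for a in[(220,160),(223,180),(250,150),(250,158),(265,228),(265,220),(235,228),(294,213),(280,152),(283,170),(260,205)]:
    print(a,Wt[a[1],a[0]].round(3))
x=cv2.resize(S["im"][165:260,150:310],(800,475),interpolation=cv2.INTER_CUBIC);cv2.imwrite("pics/crop.png",x[...,::-1])
```

```text
top basin [ 0.52969138 -0.303704  ] 0.11141076398129426 0.0926507240680722 912
handle ((527.1065673828125, -5.644752502441406), (22.653989791870117, 148.7722930908203), 14.947615623474121) [ 0.52219099 -0.00227014  0.0902132 ] [0.08354161 0.08974332 0.09639199]
 low [227. 127.] 141 [0.69  0.065 0.045] 0.055
 low [268. 180.] 27 [ 0.56  -0.032  0.027] 0.03
 low [241. 188.] 17 [0.543 0.034 0.03 ] 0.033
side basin [ 0.53135626 -0.30208658] 0.11263795605286024 0.08899414202814149 492
handle ((528.9683837890625, -5.9167327880859375), (21.0764217376709, 158.88478088378906), 15.05716609954834) [0.52761183 0.00743883 0.09055013] [0.07857532 0.0930965  0.09529933]
 low [255. 221.] 363 [ 0.544 -0.     0.022] 0.033
 low [181. 235.] 226 [0.692 0.083 0.038] 0.058
(220, 160) [ 0.619  0.087 -0.004]
(223, 180) [0.561 0.076 0.033]
(250, 150) [ 0.644  0.012 -0.003]
(250, 158) [0.621 0.012 0.006]
(265, 228) [ 0.448 -0.023 -0.001]
(265, 220) [ 0.467 -0.024  0.005]
(235, 228) [0.446 0.048 0.03 ]
(294, 213) [ 0.48  -0.092  0.035]
(280, 152) [ 0.637 -0.063 -0.002]
(283, 170) [ 0.584 -0.068  0.031]
(260, 205) [ 0.504 -0.012  0.001]
```

View pics/crop.png

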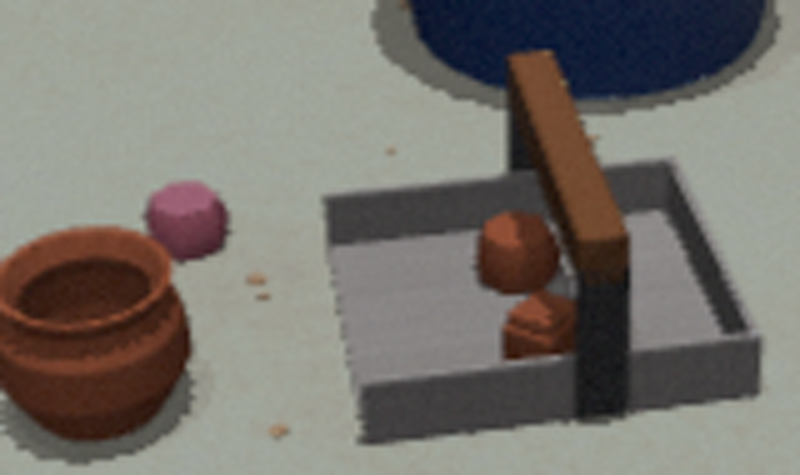

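The crop confirms it. The pan's open edge faces +x, away from the robot, with a yaw of about 15°. The two brown lumps in it are the offcuts, and the pink one is outside. Next I'll test in free air whether the arm can make the outward tilt.

```bash
python3 -m handwheel '[[-1,0,0,0,-1,0,0],[-1,0,0,0,-1,0,0],[-1,0,0,0,-1,0,0],[-1,0,0,0,-1,0,0],[-1,0,0,0,-1,0,0],[-1,0,0,0,-1,0,0],[-1,0,0,0,-1,0,0],[-1,0,0,0,-1,0,0],[-1,0,0,0,-1,0,0],[-1,0,0,0,-1,0,0],[-1,0,0,0,0,0,0]]'
python3 - <<'E'
from h import *
s=get_state();print(s["position"],s["joint_pos"],R.from_rotvec(s["ee_rot"]).as_matrix().round(3))
E
```

```text
t: 1.2
position: [0.2369, 0.6318, 0.2258]
ee_rot: [2.301, -0.418, -0.179]
ft_force: [-0.8, -0.4, -3.1]
grip_width: 0.0853
grasp_force: 0.0
[0.23689263 0.63178046 0.22583532] [ 1.41272093  0.89704986  0.77650175 -0.18578407 -2.24159984 -0.25644728] [[ 0.936 -0.243 -0.255]
 [-0.352 -0.645 -0.678]
 [ 0.     0.724 -0.69 ]]
```

```bash
python3 -m handwheel '[[-1,0,0,0,1,0,0],[-1,0,0,0,1,0,0],[-1,0,0,0,1,0,0],[-1,0,0,0,1,0,0],[-1,0,0,0,1,0,0],[-1,0,0,0,1,0,0],[-1,0,0,0,1,0,0],[-1,0,0,0,1,0,0],[-1,0,0,0,1,0,0],[-1,0,0,0,1,0,0]]'
python3 -m handwheel '[[-1,0.777,0.773,0,0,0,0],[-1,0.777,0.773,0,0,0,0],[-1,0.777,0.773,0,0,0,0],[-1,0.777,0.773,0,0,0,0],[-1,0.777,0.773,0,0,0,0],[-1,0.777,0.773,0,0,0,0],[-1,0.777,0.773,0,0,0,0],[-1,0.777,0.773,0,0,0,0],[-1,0.777,0.773,0,0,0,0],[-1,0.777,0.773,0,0,0,0],[-1,0.777,0.773,0,0,0,0],[-1,0.777,0.773,0,0,0,0],[-1,0.777,0.773,0,0,0,0],[-1,0.777,0.773,0,0,0,0],[-1,0.777,0.773,0,0,0,0],[-1,0.777,0.773,0,0,0,0]]'
python3 -m handwheel '[[-1,0,0,0,0,0,1],[-1,0,0,0,0,0,1],[-1,0,0,0,0,0,1],[-1,0,0,0,0,0,1],[-1,0,0,0,0,0,1],[-1,0,0,0,0,0,1],[-1,0,0,0,0,0,1],[-1,0,0,0,0,0,1],[-1,0,0,0,0,0,1],[-1,0,0,0,0,0,1],[-1,0,0,0,0,0,1],[-1,0,0,0,0,0,0.87],[-1,0,0,0,0,0,0],[-1,0,0,0,0,0,0]]'
cat > m.py <<'E'
from h import *
s=get_state();M=R.from_rotvec(s["ee_rot"]).as_matrix()
im,W=cloud("wrist");cv2.imwrite("pics/wrist1.png",im[...,::-1])
h=cv2.cvtColor(im,cv2.COLOR_RGB2HSV)
b=((h[...,0]<12)|(h[...,0]>172))&(h[...,1]>110)&(abs(W[...,1])<.12)&(W[...,2]>.075)&(W[...,2]<.12)
p=W[b];print(len(p),cv2.minAreaRect((p[:,:2]*1000).astype(np.float32)),np.nanpercentile(p[:,2],[5,50,95]))
print(s["position"],M.round(3))
c=np.array([.528,-.006,.063]);print("shift units",M.T@(c-s["position"])/.04)
E
python3 m.py
```

```text
t: 2.2
position: [0.2371, 0.6321, 0.233]
ee_rot: [-3.084, 0.558, -0.001]
ft_force: [-0.1, 0.4, -0.1]
grip_width: 0.0853
grasp_force: 0.0
t: 3.8
position: [0.5294, -0.0077, 0.2325]
ee_rot: [-3.09, 0.559, -0.007]
ft_force: [0.5, 0.7, -0.8]
grip_width: 0.0856
grasp_force: 0.0
t: 5.2
position: [0.5288, -0.0059, 0.2319]
ee_rot: [-2.494, 1.907, -0.002]
ft_force: [0.3, 0.4, -0.1]
grip_width: 0.0851
grasp_force: 0.0
2100 ((528.1356811523438, -9.769393920898438), (20.509248733520508, 156.88848876953125), 14.769966125488281) [0.09373895 0.09508964 0.09621661]
[ 0.52882816 -0.00590072  0.23194291] [[ 0.262 -0.965  0.002]
 [-0.965 -0.262  0.001]
 [ 0.    -0.002 -1.   ]]
shift units [-3.52108438e-03  3.05587744e-02  4.22351219e+00]
```

View pics/wrist1.png

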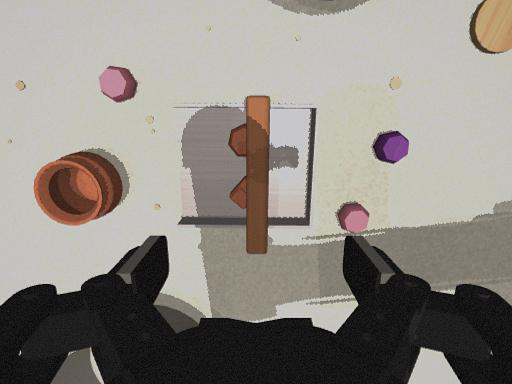

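The wrist view shows the handle bar at (258,175), upright between the fingers' lines, with the brown offcuts at (240,140) and (240,192). The yaw matches (14.8° against the tool's 15.2°), and the handle top at 0.095 fits the text. Descending and gripping.

```bash
python3 -m handwheel '[[-1,0,0.02,0.8,0,0,0],[-1,0,0,0.8,0,0,0],[-1,0,0,0.8,0,0,0],[-1,0,0,0.8,0,0,0],[-1,0,0,0.5,0,0,0],[-1,0,0,0.5,0,0,0],[-1,0,0,0,0,0,0],[-0.2,0,0,0,0,0,0],[0.1,0,0,0,0,0,0],[0.3,0,0,0,0,0,0],[0.5,0,0,0,0,0,0],[0.7,0,0,0,0,0,0],[1,0,0,0,0,0,0],[1,0,0,0,0,0,0],[1,0,0,0,0,0,0],[1,0,0,0,0,0,0]]'
python3 -m handwheel '[[1,0,0,-0.1,0,0,0],[1,0,0,-0.2,0,0,0],[1,0,0,-0.2,0,0,0],[1,0,0,-0.2,0,0,0],[1,0,0,-0.2,0,0,0],[1,0,0,-0.3,0,0,0],[1,0,0,-0.3,0,0,0],[1,0,0,-0.3,0,0,0],[1,0,0,0,0,0,0],[1,0,0,0,0,0,0]]'
python3 - <<'E'
from h import *
im,W=cloud("side");cv2.imwrite("pics/side2.png",im[...,::-1])
E
```

```text
t: 6.85
position: [0.5286, -0.0059, 0.0642]
ee_rot: [-2.493, 1.911, -0.001]
ft_force: [-2.4, 0.4, 6.8]
grip_width: 0.0213
grasp_force: 60.6
t: 7.85
position: [0.5282, -0.006, 0.1356]
ee_rot: [-2.492, 1.911, -0.0]
ft_force: [-0.4, 0.5, -4.7]
grip_width: 0.0211
grasp_force: 59.0
```

View pics/side2.png

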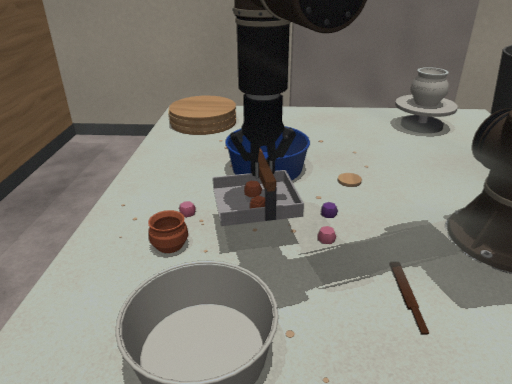

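The side view shows the pan lifted level at (256,195), with both brown offcuts still in it. Carrying it over the blue basin now.

```bash
python3 -m handwheel '[[1,0.1,0.05,-0.1,0,0,0],[1,0.2,0.1,-0.2,0,0,0],[1,0.3,0.16,-0.25,0,0,0],[1,0.4,0.21,-0.25,0,0,0],[1,0.5,0.26,-0.3,0,0,0],[1,0.5,0.26,-0.3,0,0,0],[1,0.5,0.26,-0.25,0,0,0],[1,0.5,0.26,-0.2,0,0,0],[1,0.5,0.26,-0.15,0,0,0],[1,0.5,0.26,-0.15,0,0,0],[1,0.5,0.26,0,0,0,0],[1,0.5,0.26,0,0,0,0],[1,0.4,0.21,0,0,0,0],[1,0.3,0.16,0,0,0,0],[1,0.2,0.1,0,0,0,0],[1,0.1,0.05,0,0,0,0]]'
python3 -m handwheel '[[1,0,0,0,0,0,0.3],[1,0,0,0,0,0,0.6],[1,0,0,0,0,0,0.8],[1,0,0,0,0,0,0.8],[1,0,0,0,0,0,0.8],[1,0,0,0,0,0,0.8],[1,0,0,0,0,0,0.8],[1,0,0,0,0,0,0.8],[1,0,0,0,0,0,0.8],[1,0,0,0,0,0,0.8],[1,0,0,0,0,0,0.8],[1,0,0,0,0,0,0.8],[1,0,0,0,0,0,0.6],[1,0,0,0,0,0,0.3],[1,0,0,0,0,0,0],[1,0,0,0,0,0,0]]'
python3 - <<'E'
from h import *
s=get_state();print(s["position"],R.from_rotvec(s["ee_rot"]).as_matrix().round(3),s["joint_pos"].__repr__())
t,_=cloud("top");im,W=cloud("side");cv2.imwrite("pics/c3.png",np.hstack([t[80:300,250:512],im[20:240,120:390]])[...,::-1])
E
```

```text
t: 9.5
position: [0.4695, -0.2711, 0.2215]
ee_rot: [-2.492, 1.913, -0.0]
ft_force: [0.6, -0.4, -4.1]
grip_width: 0.0211
grasp_force: 59.1
t: 11.1
position: [0.47, -0.2699, 0.2213]
ee_rot: [1.575, -2.718, -0.0]
ft_force: [-0.2, -0.1, -4.8]
grip_width: 0.0212
grasp_force: 59.1
[ 0.46997799 -0.26991682  0.22130887] [[-0.497 -0.868 -0.   ]
 [-0.868  0.497  0.   ]
 [-0.     0.    -1.   ]] array([-1.59613060e-01,  1.47350956e-01, -2.96946904e-01, -3.15796942e-05,
       -1.12652533e+00, -3.60760027e-01])
```

View pics/c3.png

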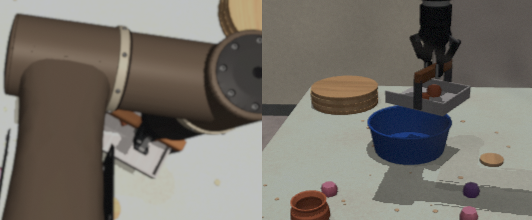

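The pan is level above the near half of the blue basin with the offcuts still in it (right half of the picture, about (430,90)). Now tipping it.

```bash
python3 -m handwheel '[[1,0,0,0,-0.3,0,0],[1,0,0,0,-0.6,0,0],[1,0,0,0,-0.6,0,0],[1,0,0,0,-0.6,0,0],[1,0,0,0,-0.6,0,0],[1,0,0,0,-0.6,0,0],[1,0,0,0,-0.6,0,0],[1,0,0,0,-0.6,0,0],[1,0,0,0,-0.6,0,0],[1,0,0,0,-0.6,0,0],[1,0,0,0,-0.6,0,0],[1,0,0,0,-0.6,0,0],[1,0,0,0,-0.6,0,0],[1,0,0,0,-0.6,0,0],[1,0,0,0,-0.6,0,0],[1,0,0,0,-0.6,0,0],[1,0,0,0,-0.6,0,0],[1,0,0,0,0,0,0],[1,0,0,0,0,0,0],[1,0,0,0,0,0,0]]'
python3 -m handwheel '[[1,0,0,0,0,0,0],[1,0,0,0,0,0,0],[1,0,0,0,0,0,0],[1,0,0,0,0,0,0],[1,0,0,0,0,0,0]]'
python3 - <<'E'
from h import *
t,_=cloud("top");im,W=cloud("side");w,_=cloud("wrist");cv2.imwrite("pics/c4.png",np.hstack([im[20:240,120:390],cv2.resize(w,(293,220)),t[80:300,290:512]])[...,::-1])
E
```

```text
t: 13.2
position: [0.4702, -0.2705, 0.2216]
ee_rot: [1.298, -2.242, -0.935]
ft_force: [0.7, -0.1, -4.1]
grip_width: 0.0209
grasp_force: 59.6
t: 13.7
position: [0.4699, -0.2702, 0.2214]
ee_rot: [1.297, -2.241, -0.937]
ft_force: [0.2, -0.4, -3.9]
grip_width: 0.0214
grasp_force: 59.6
```

View pics/c4.png

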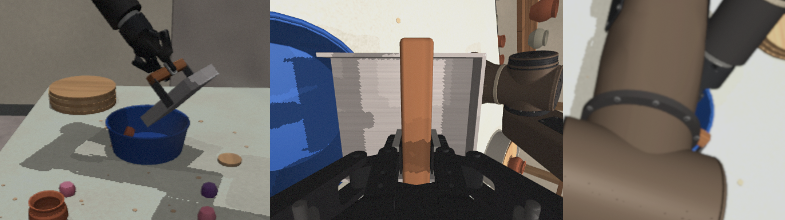

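Run:
```python
from h import *
for n in("side","wrist","top"):
    im,W=cloud(n);h=cv2.cvtColor(im,cv2.COLOR_RGB2HSV)
    m=((h[...,0]<12)|(h[...,0]>172))&(h[...,1]>100)&(np.hypot(W[...,0]-.53,W[...,1]+.303)<.13)&(W[...,2]<.15)
    k,l,st,c=cv2.connectedComponentsWithStats(m.astype(np.uint8))
    for i in range(1,k):
        if st[i,4]>4: print(n,c[i].round(),st[i,4],np.nanmean(W[l==i],0).round(3),np.nanmax(W[l==i][:,2]).round(3))
print(get_state()["t"])
```

```text
side [249. 151.] 69 [ 0.585 -0.341  0.034] 0.045
14.0
```

One offcut is visible at (0.585,-0.341), low in the basin. The wrist load fell by about 0.9 N, which matches both offcuts being out. I'll level the pan, take it back, and look into the basin from the top on the way.

```bash
python3 -m handwheel '[[1,0,0,0,0.9,0,0],[1,0,0,0,0.9,0,0],[1,0,0,0,0.9,0,0],[1,0,0,0,0.9,0,0],[1,0,0,0,0.9,0,0],[1,0,0,0,0.9,0,0],[1,0,0,0,0.9,0,0],[1,0,0,0,0.9,0,0],[1,0,0,0,0.9,0,0],[1,0,0,0,0.9,0,0],[1,0,0,0,0.9,0,0],[1,0,0,0,0,0,0]]'
python3 -m handwheel '[[1,0,0,0,0,0,-0.5],[1,0,0,0,0,0,-0.98],[1,0,0,0,0,0,-0.98],[1,0,0,0,0,0,-0.98],[1,0,0,0,0,0,-0.98],[1,0,0,0,0,0,-0.98],[1,0,0,0,0,0,-0.98],[1,0,0,0,0,0,-0.98],[1,0,0,0,0,0,-0.98],[1,0,0,0,0,0,-0.98],[1,0,0,0,0,0,-0.48],[1,0,0,0,0,0,0]]'
python3 -m handwheel '[[1,-0.3,-0.16,0,0,0,0],[1,-0.6,-0.312,0,0,0,0],[1,-0.6,-0.312,0,0,0,0],[1,-0.6,-0.312,0,0,0,0],[1,-0.6,-0.312,0,0,0,0],[1,-0.6,-0.312,0,0,0,0],[1,-0.6,-0.312,0,0,0,0],[1,-0.6,-0.312,0,0,0,0],[1,-0.6,-0.312,0,0,0,0],[1,-0.6,-0.312,0,0,0,0],[1,-0.3,-0.15,0,0,0,0],[1,0,0,0,0,0,0],[1,0,0,0,0,0,0]]'
python3 - <<'E'
from h import *
s=get_state();M=R.from_rotvec(s["ee_rot"]).as_matrix();print(M.round(3),"units",M.T@(np.array([.5284,-.006,.0645])-s["position"])/.04)
t,W=cloud("top");w,_=cloud("wrist");cv2.imwrite("pics/c5.png",np.hstack([cv2.resize(t[120:260,310:460],(400,373)),cv2.resize(w,(400,300))[[*range(300)]+[299]*73]])[...,::-1])
E
```

```text
t: 15.2
position: [0.4678, -0.2694, 0.2221]
ee_rot: [-1.574, 2.718, -0.001]
ft_force: [1.3, 0.4, -2.7]
grip_width: 0.0209
grasp_force: 60.0
t: 16.4
position: [0.4697, -0.2702, 0.221]
ee_rot: [2.493, -1.911, -0.004]
ft_force: [-0.5, -0.1, -3.1]
grip_width: 0.021
grasp_force: 60.0
t: 17.7
position: [0.5278, -0.0059, 0.2211]
ee_rot: [2.493, -1.911, -0.001]
ft_force: [-0.5, -0.6, -3.6]
grip_width: 0.021
grasp_force: 60.0
[[ 0.26  -0.966 -0.001]
 [-0.966 -0.26  -0.   ]
 [ 0.     0.001 -1.   ]] units [ 0.00585577 -0.01868415  3.91581489]
```

View pics/c5.png

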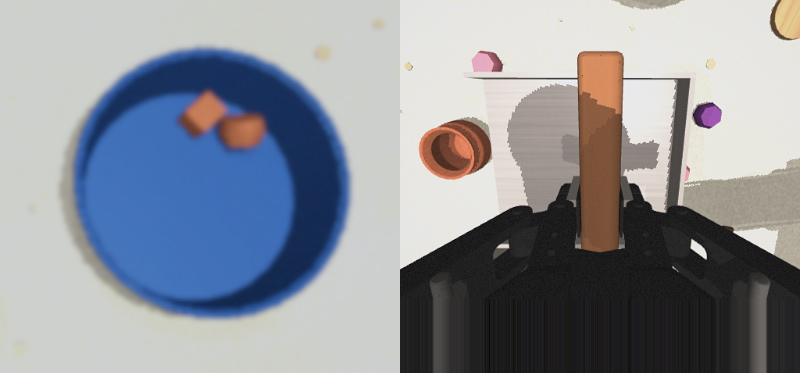

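Both offcuts are in the blue basin (left crop, at (203,113) and (242,130)), and the pan is empty. Setting it down.

```bash
python3 -m handwheel '[[1,0,0,0.4,0,0,0],[1,0,0,0.6,0,0,0],[1,0,0,0.6,0,0,0],[1,0,0,0.6,0,0,0],[1,0,0,0.6,0,0,0],[1,0,0,0.4,0,0,0],[1,0,0,0.2,0,0,0],[1,0,0,0.1,0,0,0],[1,0,0,0.1,0,0,0],[1,0,0,0.1,0,0,0],[1,0,0,0.1,0,0,0],[1,0,0,0.05,0,0,0],[1,0,0,0,0,0,0],[1,0,0,0,0,0,0]]'
python3 - <<'E'
from h import *
t,W=cloud("top");h=cv2.cvtColor(t,cv2.COLOR_RGB2HSV)
m=((h[...,0]<12)|(h[...,0]>172))&(h[...,1]>100)&(np.hypot(W[...,0]-.53,W[...,1]+.303)<.12)
k,l,st,c=cv2.connectedComponentsWithStats(m.astype(np.uint8))
for i in range(1,k):
    if st[i,4]>4: q=np.nanmedian(W[l==i],0);print(st[i,4],q.round(3),np.nanmax(W[l==i][:,2]).round(3),np.hypot(q[0]-.53,q[1]+.303))
E
```

```text
t: 19.2
position: [0.5282, -0.006, 0.0675]
ee_rot: [-2.493, 1.911, -0.0]
ft_force: [0.3, 0.1, -4.1]
grip_width: 0.0212
grasp_force: 59.9
293 [ 0.591 -0.334  0.032] 0.049 0.06868288727001409
```

Not in contact yet (3 mm to go). Lowering in small steps, then opening.

```bash
python3 -m handwheel '[[1,0,0,0.03,0,0,0],[1,0,0,0.03,0,0,0],[1,0,0,0.02,0,0,0],[1,0,0,0,0,0,0],[1,0,0,0,0,0,0]]'
```

```text
t: 19.75
position: [0.5281, -0.0061, 0.0643]
ee_rot: [-2.493, 1.912, -0.0]
ft_force: [-1.7, 0.5, -0.4]
grip_width: 0.0209
grasp_force: 60.4
```

```bash
python3 -m handwheel '[[0.4,0,0,0,0,0,0],[0.2,0,0,0,0,0,0],[-0.2,0,0,0,0,0,0],[-1,0,0,0,0,0,0],[-1,0,0,0,0,0,0],[-1,0,0,0,0,0,0],[-1,0,0,0,0,0,0],[-1,0,0,0,0,0,0],[-1,0,0,-0.3,0,0,0],[-1,0,0,-0.6,0,0,0],[-1,0,0,-0.8,0,0,0],[-1,0,0,-0.8,0,0,0],[-1,0,0,-0.8,0,0,0],[-1,0,0,-0.6,0,0,0],[-1,0,0,-0.3,0,0,0],[-1,0,0,0,0,0,0],[-1,0,0,0,0,0,0],[-1,0,0,0,0,0,0]]'
python3 m.py
python3 - <<'E'
from h import *
im,W=cloud("side");t,_=cloud("top");cv2.imwrite("pics/c6.png",np.hstack([im[100:300,130:390],t[80:280,200:460]])[...,::-1])
E
```

```text
t: 21.55
position: [0.5273, -0.0062, 0.2307]
ee_rot: [2.491, -1.911, -0.003]
ft_force: [0.5, 0.2, -0.1]
grip_width: 0.0855
grasp_force: 0.0
2095 ((528.915283203125, -9.298019409179688), (20.854982376098633, 156.99560546875), 14.796725273132324) [0.09390617 0.09519665 0.09635521]
[ 0.52728449 -0.00623103  0.23067188] [[ 0.259 -0.966 -0.002]
 [-0.966 -0.259 -0.001]
 [-0.     0.002 -1.   ]]
shift units [-3.95079358e-04 -2.90942222e-02  4.19173807e+00]
```

View pics/c6.png

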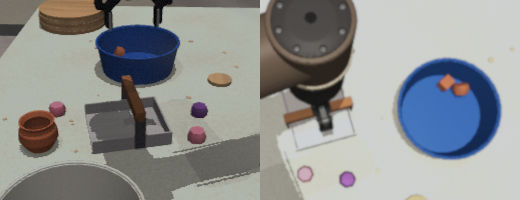

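The pan stands flat and empty at (128,125) with its handle top at 0.095, the same as at the start. Both offcuts are in the blue basin and the gripper is clear.

```bash
python3 -c "
from station import close_job
print(close_job())"
```

```text
the job is handed in; nothing more can be done
None
```

Job handed in at about 22 s: both offcuts lie in the blue basin, and the empty pan stands flat on the table, released, with the gripper clear; the verdict was not shown.

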